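# Square a cover plate in the corner stop, then lay it on the pump housing

### The job

Slide the loose brass cover plate fully home into the corner stop of the dark steel plate, flat against the far blocks and the side block, and let go of it there so that it sits square. Then pick it up, set it down (do not drop it) on the flange of the blue pump housing so that its edges line up with the flange, within 5 mm and a few degrees, and let go. Do not shift the two bushings, the hammer or the bowl.

Things in the scene. Friction and masses are not known exactly. Their poses are not given: they have to be found in the camera images.
- cover_mid (a point): Cover plate: flat loose brass rectangle 40 (x) x 110 (y) x 8 mm, 0.18 to 0.35 kg, four small dark marks near its corners, the same either way round. The point is its centre, half-way up (4 mm above its underside). Own y is the long direction, z up. It starts flat on the dark plate, nearer the robot and to the right of its home place, turned up to 20 degrees from square.
- stop_plate: Fixed dark steel plate lying on the bench, 170 (x) x 230 (y) mm, 12 mm thick, origin at the middle of its underside. Three fixed aluminium blocks, 9 mm tall and 16 mm thick, stand on it and form the corner stop (see stop_corner).
- stop_corner (a point): Inner corner of the stop, at the dark plate's top face. x points to the far blocks, y to the side block. Far face: plane x = 0, two blocks (y = -18 to 16 and -110 to -92 mm, 74 mm gap between them for a finger). Side face: plane y = 0, one block (x = -40 to 0 mm). A cover plate fully home has its centre at x = -20, y = -55, z = 4 mm, its long side along y.
- flange_mid (a point): Middle of the top face of the flange of the blue pump housing (fixed). The flange is level, 40 (x) x 110 (y) x 10 mm, its top 62 mm above the bench, same outline as the cover plate, with a dark round port and four dark marks; y is its long direction. The cover laid on it has its centre 4 mm above this point, long sides parallel (either way round).
- housing: The pump housing, origin at the middle of its underside: grey foot 80 (x) x 120 (y) x 10 mm on the bench, blue body 34 mm wide above it, then the flange; brass ports 26 mm across at its two ends.
- bush_a_mid (a point): Bystander: aluminium bushing standing on the bench, 40 mm across, 38 mm tall; the point is its centre, half-way up.
- bush_b_mid (a point): Bystander: a second bushing like the first; the point is its centre, half-way up.
- hammer: Bystander: hand hammer lying on the bench on the right, head to +x of its own frame; origin on the bench under its middle.
- bowl: Bystander: steel bowl of fittings on the far side of the bench, 148 mm across, 42 mm high; origin at the middle of its underside.
Mind the look-alikes: they are no part of the job. There is more than one size of the part that bears cover_mid; the job needs the smallest.

How it is judged:
By the outcome, as a careful person would: the job done as asked, in the order asked, and still so for the second after the job is handed in, with the robot touching nothing.
It also fails if it takes over 58 s, if anything falls off the work surface, if the arm or the gripper's body presses on something with over 40 N, if the wrist force passes 120 N, or if a joint passes its speed limit or range.

### The arm

A 7-joint arm with a two-finger parallel gripper is mounted at the origin on the work surface. World frame = base frame: x ahead of the robot, y to its left, z up, the work surface at z = 0. Lengths are in m, angles in rad, forces in N, time in s.
With the tool pointing down it reaches from about 0.4 to 0.925 m from the base axis. Payload 5.6 kg.
Tool frame: the origin (TCP) lies between the finger pads; the fingertips stand finger_overhang ahead of it and the grasp point (between the pads) is the TCP (finger_overhang is the distance from the TCP to the fingertips, in m); z points along the fingers, y is the line along which they close (so a half turn about z gives the same grasp; the last joint's range is limited). The gripper opens to 85 mm and grips with 20 to 120 N. Pads are 22 mm wide; open, the fingers measure 114 mm over their backs; the gripper's body (76 mm by 85 mm) begins 54 mm behind the grasp point. The pads swing forward as they close: fully open they stand 13 mm farther back than shut.
Start: joints at [1.222, 0.468, -0.012, 1.603, 0.006, 1.071, -0.056], TCP at [0.196, -0.62, 0.25] pointing down, gripper open.
Joint ranges: [-2.53, 2.53], [-0.31, 2.02], [-1.57, 1.55], [0.28, 2.44], [-1.29, 4.43], [0.15, 1.84], [-2.92, 2.92]. Speed limits (rad/s): [2.57, 2.57, 3.14, 3.14, 3.14, 3.14, 3.14].

### API

Orientations are given as a unit quaternion [x, y, z, w].
In Python, from rig import * gives the robot as it stands. The module is installed in compiled form; this text tells all that it offers.
- The arm moves only by the shell command python3 -m pendant 'ROWS' [OPENING] [FORCE]. ROWS is a JSON object of lists of equal length, an entry for each row: "translation": the shift along the tool's x, y, z in m, a list of three; "twist": the turn, a rotation vector about the tool's x, y, z in rad, a list of three. A call has 1 to 8 rows; each row is the pose to reach, as a shift and turn from the pose commanded when the call began, along the tool's axes at that moment; what a row does not reach only later rows make up. A row lasts 1/10 s, in which the tool goes at most 50 mm and 8.59 degrees, less where a joint would pass 70% of its speed; a pose out of reach is approached as far as the arm can. A call with a gripper value outside its range is refused whole. OPENING is the closure, from 0 (fully open) to 1 (shut), set as the call begins (- or left out, the last holds). The fingers move at their own pace and stop on an object; FORCE is the grip in N (left out, the last holds). Time passes only in rows, so rows that repeat a pose let the fingers close. It gives the time, the measured TCP pose, the force, the opening and the grip force at its end, in the units of the state.
- observe(): the state, without advancing time (a new reading comes with each control period).
- grab_frame(name): name is "side" or "top" or "wrist"; returns a dict with "frame" (480x640x3 uint8, red, green, blue), "depth" (480x640 float32, m along the optical axis (not along the pixel's ray), 0 where there is no reading), "vertical_fov" (degrees; the focal length in pixels is half the picture's height over the tangent of half this angle, whatever the lens; pixels are square), "cx", "cy" (the principal point, pixels), "k1" (the pictures are not rectified: a ray, as slopes to the right and down, at radius r is drawn at 1 + k1 r^2 times it, then the intrinsics apply), "R" (3x3) and "t" (3): a world point X has camera coordinates R X + t. Camera axes: x right, y down, z forward; pixel columns grow to the right and rows downward; lengths in m; the calibration is good to about 2 mm. A picture is of the moment at which its call begins.
- close_job(): hands the job in; it is judged then, once.
The state is a dict: "time_s": time; "joint_positions": joint angles; "joint_velocities": joint speeds; "effort": joint torques, N m; "ee_pos": TCP position; "orientation": TCP orientation; "force": force on the tool from outside, world axes, zero at the start; "ft_torque": the same for the moment, N m; "finger_gap": finger opening in m; "gripper_force": force on a finger pad.
Only numpy, scipy, OpenCV 4.12 (cv2) and the standard library are available. Lean on these libraries where they do the work, as an engineer would, in place of code of your own. Each camera call takes 0.05 s, during which the arm holds its last target. There are 200 camera calls.

## Working session

There is one attempt and no reset: what is moved stays moved. The work goes in short steps, Python scripts to look and compute and a shell command to move; the robot and the scene stay as the last step left them, time stands still between calls to the robot, and variables do not carry over. Pictures are saved under pics/ and viewed, at most 10 in all, crops included, and the job is handed in when it is done.

```bash
mkdir -p pics; cat > h.py <<'E'
from rig import *
import numpy as np, cv2
from scipy.spatial.transform import Rotation as Ro
def K(g):
    f=240/np.tan(np.radians(g["vertical_fov"])/2); return f
def px2w(g,u,v,z=None):
    f=K(g); d=np.array([(u-g["cx"])/f,(v-g["cy"])/f]); s=d.copy()
    for _ in range(20): s=d/(1+g["k1"]*(s@s))
    R=np.array(g["R"]);t=np.array(g["t"]); c=-R.T@t; r=R.T@np.array([s[0],s[1],1])
    if z is None:
        return c+r*g["depth"][int(round(v)),int(round(u))]
    return c+r*(z-c[2])/r[2]
def w2px(g,X):
    p=np.array(g["R"])@X+np.array(g["t"]); s=p[:2]/p[2]; s=s*(1+g["k1"]*(s@s)); return s*K(g)+[g["cx"],g["cy"]]
def save(g,n,box=None,k=1):
    im=cv2.cvtColor(g["frame"],cv2.COLOR_RGB2BGR)
    if box: im=im[box[1]:box[3],box[0]:box[2]]
    cv2.imwrite("pics/"+n,cv2.resize(im,None,fx=k,fy=k,interpolation=cv2.INTER_CUBIC))
def st():
    o=observe(); print(o["time_s"],np.round(o["ee_pos"],4),np.round(o["orientation"],4),np.round(o["force"],1),o["finger_gap"],o["gripper_force"])
    return o
E
python3 - <<'E'
from h import *
import pickle
st()
for n in("top","side"):
    g=grab_frame(n); save(g,n+"0.png"); pickle.dump(g,open(n+"0.pkl","wb"))
    print(n,K(g),g["k1"],-np.array(g["R"]).T@g["t"])
print(Ro.from_quat(observe()["orientation"]).as_matrix().round(3), [k for k in globals() if 'finger_o' in k], globals().get('finger_overhang'))
E
```

```text
0.0 [ 0.1954 -0.6193  0.2493] [ 9.883e-01  1.523e-01 -2.000e-04 -9.000e-04] [ 0.1 -0.1 -0.1] 0.08528610292216021 0.0
top 624.349032914686 -0.1246467098291858 [ 0.23170714 -0.06579898  1.43421171]
side 484.4264274631572 0.004760533289007725 [0.45217279 0.74087721 0.54248736]
[[ 0.954  0.301 -0.001]
 [ 0.301 -0.954  0.002]
 [-0.    -0.002 -1.   ]] ['finger_overhang'] 0.019
```

View pics/top0.png

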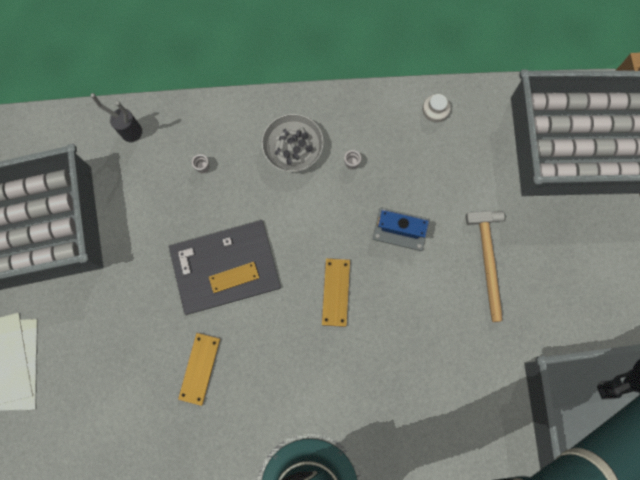

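View pics/side0.png

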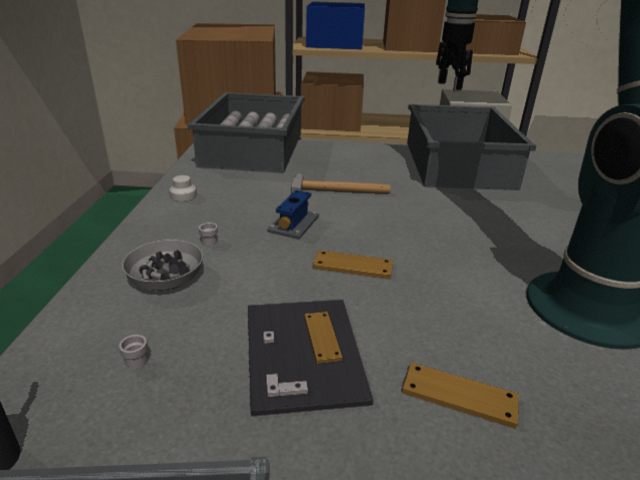

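The top view shows three brass plates that could be the cover: (234,277) on the dark plate, which looks smallest, plus (336,292) and (200,369), both larger and on the bench. The housing flange is at (403,223), the stop blocks at (185,260) and (227,241), the bushings at (200,163) and (353,159), the bowl at (294,143) and the hammer at (488,260). I choose (234,277) and will check it in a close crop.

```bash
python3 - <<'E'
from h import *
import pickle
g=pickle.load(open("top0.pkl","rb"))
a=g["frame"][210:325,160:290];b=g["frame"][195:260,360:445]
a=cv2.resize(a,None,fx=4,fy=4,interpolation=cv2.INTER_CUBIC);b=cv2.resize(b,None,fx=3,fy=3,interpolation=cv2.INTER_CUBIC)
c=np.zeros((460,780,3),np.uint8);c[:460,:520]=a;c[:195,520:775]=b
cv2.imwrite("pics/crop.png",c[...,::-1])
# brass sizes by colour
hsv=cv2.cvtColor(g["frame"],cv2.COLOR_RGB2HSV)
m=cv2.inRange(hsv,(12,140,90),(28,255,255)); m=cv2.morphologyEx(m,cv2.MORPH_CLOSE,np.ones((5,5)))
for q in cv2.findContours(m,0,2)[0]:
    if cv2.contourArea(q)<150: continue
    r=cv2.minAreaRect(q); bx=cv2.boxPoints(r)
    for z in(.008,.02):
        P=np.array([px2w(g,*p,z)[:2] for p in bx]); print(np.round(r[0],1),z,P.mean(0).round(4),np.linalg.norm(P[1]-P[0]).round(4),np.linalg.norm(P[2]-P[1]).round(4),P.round(3).tolist())
m=cv2.inRange(hsv,(100,120,60),(130,255,255))
q=max(cv2.findContours(m[:,:450].copy(),0,2)[0],key=cv2.contourArea);r=cv2.minAreaRect(q)
P=np.array([px2w(g,*p,.062)[:2] for p in cv2.boxPoints(r)]);print("flange",r,P.mean(0),P.round(4).tolist())
E
```

```text
[198.8 368.7] 0.008 [0.2715 0.2345] 0.1516 0.0543 [[0.207, 0.282], [0.352, 0.238], [0.336, 0.187], [0.191, 0.231]]
[198.8 368.7] 0.02 [0.2712 0.232 ] 0.1503 0.0539 [[0.207, 0.279], [0.351, 0.236], [0.335, 0.184], [0.192, 0.229]]
[233.7 277. ] 0.008 [0.4772 0.1491] 0.1087 0.0382 [[0.481, 0.207], [0.51, 0.102], [0.473, 0.092], [0.444, 0.196]]
[233.7 277. ] 0.02 [0.4751 0.1473] 0.1078 0.0379 [[0.479, 0.205], [0.508, 0.101], [0.471, 0.09], [0.443, 0.194]]
[335.5 292.2] 0.008 [ 0.4289 -0.0847] 0.1509 0.0532 [[0.357, -0.05], [0.507, -0.067], [0.5, -0.12], [0.351, -0.101]]
[335.5 292.2] 0.02 [ 0.4272 -0.0846] 0.1496 0.0528 [[0.356, -0.05], [0.505, -0.067], [0.498, -0.12], [0.35, -0.101]]
flange ((402.6416320800781, 224.6051483154297), (47.01896667480469, 19.131855010986328), 13.392498016357422) [ 0.56567272 -0.24513904] [[0.5599, -0.1876], [0.6029, -0.201], [0.5713, -0.303], [0.5286, -0.289]]
```

View pics/crop.png

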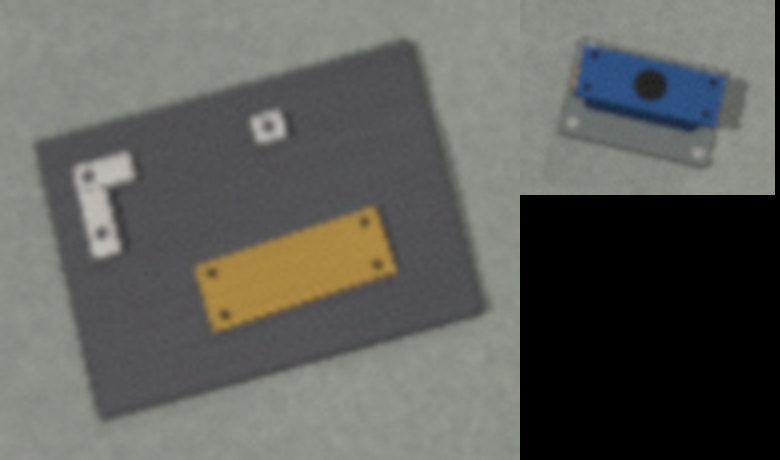

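The crop confirms it: the brass plate on the dark plate measures about 108 x 38 mm, against about 151 x 54 mm for the other two. The L-shaped stop's inner corner is near crop (108,187) and the flange has a dark port at crop (650,85). Next I move over the plate for a wrist view.

```bash
python3 -m pendant '{"translation":[[0.24,-0.315,0],[0.24,-0.315,0],[0.24,-0.315,0],[0.24,-0.315,0],[0.24,-0.315,0],[0.24,-0.315,0],[0.24,-0.315,0],[0.24,-0.315,0]],"twist":[[0,0,0],[0,0,0],[0,0,0],[0,0,0],[0,0,0],[0,0,0],[0,0,0],[0,0,0]]}'
python3 -m pendant '{"translation":[[0.24,-0.315,0],[0.24,-0.315,0],[0.24,-0.315,0],[0.24,-0.315,0],[0.24,-0.315,0],[0.24,-0.315,0],[0.24,-0.315,0],[0.24,-0.315,0]],"twist":[[0,0,-1.2],[0,0,-1.2],[0,0,-1.2],[0,0,-1.2],[0,0,-1.2],[0,0,-1.2],[0,0,-1.2],[0,0,-1.2]]}'
python3 - <<'E'
from h import *
import pickle
o=st(); print(Ro.from_quat(o["orientation"]).as_matrix().round(3),o["joint_positions"])
g=grab_frame("wrist"); save(g,"wr0.png",k=1.25); pickle.dump(g,open("wr0.pkl","wb")); print(K(g),g["k1"],-np.array(g["R"]).T@g["t"])
E
```

```text
time_s: 0.9
ee_pos: [0.3299, -0.2449, 0.2502]
orientation: [0.988, 0.153, -0.0, 0.0]
force: [1.8, 0.2, 0.0]
finger_gap: 0.085
gripper_force: 0.0
time_s: 1.7
ee_pos: [0.464, 0.1276, 0.2503]
orientation: [0.728, 0.686, 0.0, 0.0]
force: [0.9, -0.5, -0.5]
finger_gap: 0.0852
gripper_force: 0.0
1.7 [0.464  0.1276 0.2503] [7.275e-01 6.861e-01 1.000e-04 1.000e-04] [ 0.9 -0.5 -0.5] 0.08515457192430813 0.0
[[ 0.059  0.998  0.   ]
 [ 0.998 -0.059  0.   ]
 [ 0.     0.    -1.   ]] [ 0.26807349  0.26152358 -0.69329664  1.96936382  0.20066416  0.97827373
 -0.5798751 ]
379.9519536810381 -0.07254091297120499 [0.46842295 0.19603263 0.37400349]
```

View pics/wr0.png

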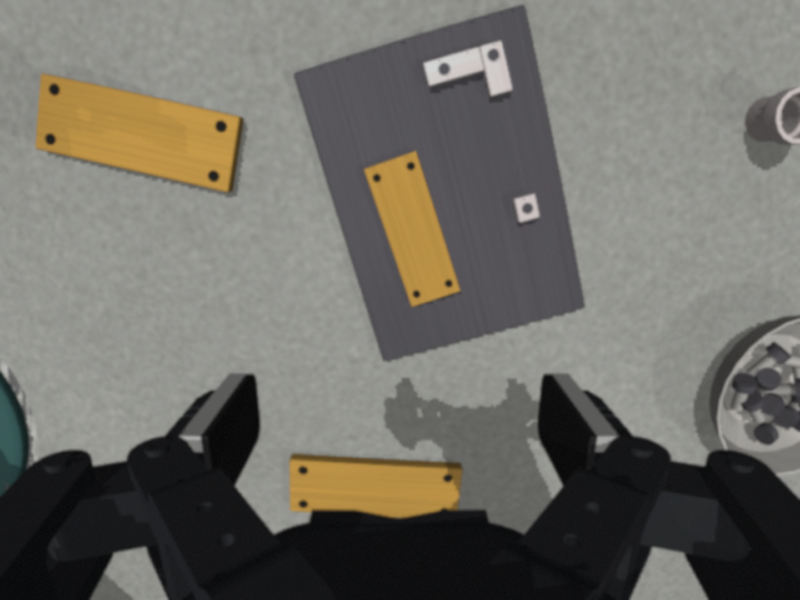

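The wrist picture (1.25x) shows the cover with corners at (364,169), (415,152), (460,290), (412,307). The L stop's inner corner is near (483,73), the lone far block is at (527,208) and the dark plate's corners are (295,74), (524,6), (584,306), (385,360). Now I compute poses.

```bash
python3 - <<'E'
from h import *
import pickle
from scipy.optimize import least_squares
g=pickle.load(open("wr0.pkl","rb"));t=pickle.load(open("top0.pkl","rb"))
def pts(g,L,z,k=1.25): return np.array([px2w(g,u/k,v/k,z)[:2] for u,v in L])
P=pts(g,[(295,74),(524,6),(584,306),(385,360)],.012)
def fit(P,w,h,sx):
    c=np.array(sx)*[w/2,h/2]
    f=lambda p:((Ro.from_euler('z',p[2]).as_matrix()[:2,:2]@c.T).T+p[:2]-P).ravel()
    r=least_squares(f,[*P.mean(0),.26]); return r.x[:2].round(4),np.degrees(r.x[2]).round(2),np.abs(r.fun).max().round(4)
S=[(-1,1),(1,1),(1,-1),(-1,-1)]
print("plate",fit(P,.17,.23,S))
hsv=cv2.cvtColor(g["frame"],cv2.COLOR_RGB2HSV)
m=cv2.inRange(hsv,(12,120,90),(28,255,255)); m=cv2.morphologyEx(m,cv2.MORPH_CLOSE,np.ones((5,5)));m[:,:240]=0;m[260:]=0
q=max(cv2.findContours(m,0,2)[0],key=cv2.contourArea);r=cv2.minAreaRect(q)
b=cv2.boxPoints(r);print(b*1.25)
C=pts(g,b,.02,1);C=C[np.argsort(np.arctan2(*(C-C.mean(0)).T))]; print(C)
C4=pts(g,[(364,169),(415,152),(460,290),(412,307)],.02)
print("cover",fit(C4,.04,.11,S),C.mean(0))
# stop corner pts in stop frame, block tops
L=np.array([(-.04,.016),(.016,.016),(.016,-.018),(0,-.018),(0,0),(-.04,0)])
Wp=pts(g,[(423,65),(503,41),(513,92),(491,97),(483,73),(428,88)],.021)
F=np.array([(0,-.092),(.016,-.092),(.016,-.11),(0,-.11)]);Wf=pts(g,[(513,199),(535,194),(540,217),(519,223)],.021)
A=np.vstack([L,F]);B=np.vstack([Wp,Wf])
f=lambda p:((Ro.from_euler('z',p[2]).as_matrix()[:2,:2]@A.T).T+p[:2]-B).ravel()
s=least_squares(f,[.5,.2,.26]);print("stop",s.x,np.degrees(s.x[2]),(s.fun.reshape(-1,2)*1e3).round(1).tolist())
h=Ro.from_euler('z',s.x[2]).as_matrix()[:2,:2]@[-.02,-.055]+s.x[:2];print("home",h)
print("depth z blocks/cover/plate",px2w(g,444/1.25,69/1.25)[2],px2w(g,412/1.25,230/1.25)[2],px2w(g,480/1.25,280/1.25)[2])
E
```

```text
plate (array([0.5054, 0.1726]), np.float64(12.55), np.float64(0.0022))
[[363.125   168.125  ]
 [415.25    150.75   ]
 [461.625   289.875  ]
 [409.49997 307.25   ]]
[[0.47110523 0.0900692 ]
 [0.44323355 0.19673828]
 [0.4814366  0.20661094]
 [0.51196402 0.101637  ]]
cover (array([0.4772, 0.1484]), np.float64(15.63), np.float64(0.001)) [0.47693485 0.14876385]
stop [0.53192904 0.25749376 0.22051822] 12.63476326151462 [[-0.3, 0.7], [-1.3, 0.0], [-0.3, 0.6], [-0.4, -0.3], [0.9, 1.1], [0.5, 0.3], [0.7, -0.9], [0.0, -0.2], [0.0, -0.7], [0.1, -0.6]]
home [0.5244438  0.19945092]
depth z blocks/cover/plate 0.022535057566551664 0.019796984892387237 0.012691261660576658
```

```bash
python3 -m pendant '{"translation":[[0.022,0.012,0.10],[0.022,0.012,0.18],[0.022,0.012,0.19],[0.022,0.012,0.198],[0.022,0.012,0.20],[0.022,0.012,0.20],[0.022,0.012,0.20],[0.022,0.012,0.20]],"twist":[[0,0,-0.14],[0,0,-0.28],[0,0,-0.332],[0,0,-0.332],[0,0,-0.332],[0,0,-0.332],[0,0,-0.332],[0,0,-0.332]]}' 0.39 30
python3 - <<'E'
from h import *
o=st(); print(Ro.from_quat(o["orientation"]).as_matrix().round(4))
g=grab_frame("wrist"); save(g,"wr1.png",k=1.25)
E
```

```text
time_s: 2.55
ee_pos: [0.4791, 0.1468, 0.0532]
orientation: [0.607, 0.795, 0.002, 0.002]
force: [0.8, -0.5, 0.5]
finger_gap: 0.0523
gripper_force: 0.0
2.55 [0.4791 0.1468 0.0532] [0.607  0.7947 0.0019 0.0019] [ 0.8 -0.5  0.5] 0.05234856937215841 0.0
[[-2.631e-01  9.648e-01  5.400e-03]
 [ 9.648e-01  2.631e-01  7.000e-04]
 [-8.000e-04  5.400e-03 -1.000e+00]]
```

View pics/wr1.png

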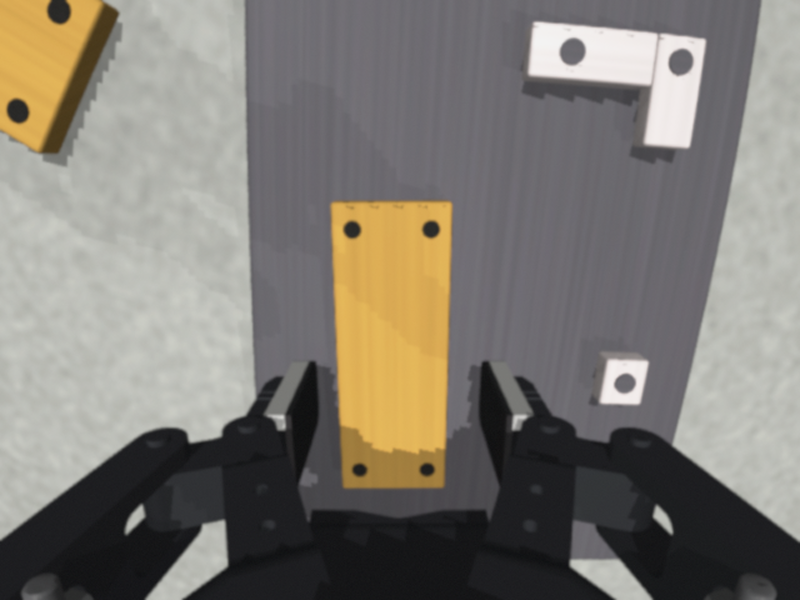

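The wrist picture shows the cover centred between the fingers (edges at 335 and 450, fingers at 305 and 495) and clear of them. Next I descend carefully.

```bash
python3 -m pendant '{"translation":[[0,0,0.008],[0,0,0.014],[0,0,0.018],[0,0,0.018],[0,0,0.018]],"twist":[[0,0,0],[0,0,0],[0,0,0],[0,0,0],[0,0,0]]}'
python3 -m pendant '{"translation":[[0,0,0.002],[0,0,0.002],[0,0,0.002]],"twist":[[0,0,0],[0,0,0],[0,0,0]]}'
python3 - <<'E'
from h import *
g=grab_frame("side"); save(g,"s1.png",(200,260,420,430),3.6)
E
```

```text
time_s: 3.1
ee_pos: [0.4769, 0.1467, 0.032]
orientation: [0.607, 0.795, -0.0, -0.0]
force: [-1.0, -0.7, -0.4]
finger_gap: 0.052
gripper_force: 0.0
time_s: 3.4
ee_pos: [0.4772, 0.1466, 0.0303]
orientation: [0.607, 0.795, -0.0, -0.0]
force: [0.6, 0.2, -0.3]
finger_gap: 0.0522
gripper_force: 0.0
```

View pics/s1.png

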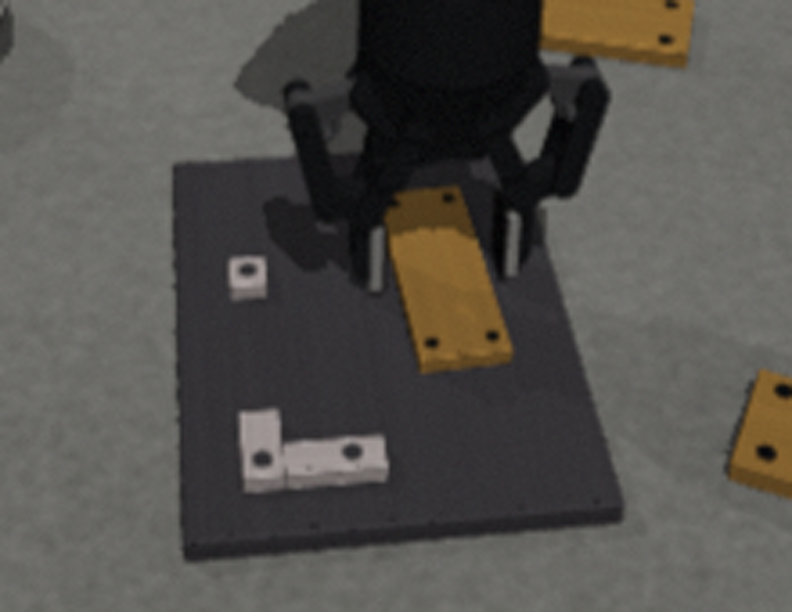

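The side crop shows the fingers straddling the cover, with tips at (375,290) and (510,275), a few mm above the plate. Continue down.

```bash
for i in 1 2 3; do python3 -m pendant '{"translation":[[0,0,0.0015],[0,0,0.0015],[0,0,0.0015]],"twist":[[0,0,0],[0,0,0],[0,0,0]]}' | egrep "ee_pos|force:"; done
```

```text
ee_pos: [0.4771, 0.1465, 0.0287]
force: [0.4, 0.2, -0.1]
gripper_force: 0.0
ee_pos: [0.4773, 0.1466, 0.0277]
force: [-0.5, 0.1, 4.2]
gripper_force: 2.6
ee_pos: [0.4773, 0.1466, 0.0275]
force: [-5.2, -2.7, 21.6]
gripper_force: 10.9
```

```bash
python3 -m pendant '{"translation":[[0,0,-0.005],[0,0,-0.005],[0,0,-0.005]],"twist":[[0,0,0],[0,0,0],[0,0,0]]}'
python3 -m pendant '{"translation":[[0,0,0],[0,0,0],[0,0,0],[0,0,0],[0,0,0]],"twist":[[0,0,0],[0,0,0],[0,0,0],[0,0,0],[0,0,0]]}' 0.7 25
```

```text
time_s: 4.65
ee_pos: [0.4772, 0.1465, 0.0306]
orientation: [0.607, 0.795, 0.0, 0.0]
force: [-0.6, 0.5, -0.1]
finger_gap: 0.0519
gripper_force: 0.0
time_s: 5.15
ee_pos: [0.4771, 0.1465, 0.0306]
orientation: [0.607, 0.795, -0.0, -0.0]
force: [-0.2, -1.0, 0.0]
finger_gap: 0.0392
gripper_force: 25.2
```

```bash
python3 -m pendant '{"translation":[[0.018,0.001,0],[0.0365,0.0017,0],[0.0358,0.018,0],[0.0347,0.040,0],[0.034,0.050,0],[0.034,0.056,0],[0.034,0.056,0],[0.034,0.056,0]],"twist":[[0,0,0],[0,0,0.0457],[0,0,0.0457],[0,0,0.0457],[0,0,0.0457],[0,0,0.0457],[0,0,0.0457],[0,0,0.0457]]}'
python3 - <<'E'
from h import *
o=st(); R=Ro.from_quat(o["orientation"]).as_matrix();print(np.degrees(np.arctan2(R[1,1],R[0,1])))
g=grab_frame("wrist"); save(g,"wr2.png",k=1.25)
E
```

```text
time_s: 5.95
ee_pos: [0.5222, 0.194, 0.0306]
orientation: [0.625, 0.781, 0.0, 0.0]
force: [0.5, 1.1, 0.0]
finger_gap: 0.039
gripper_force: 25.8
5.95 [0.5222 0.194  0.0306] [6.248e-01 7.808e-01 2.000e-04 1.000e-04] [0.5 1.1 0. ] 0.03901689948062209 25.806678235530853
12.66691024860593
```

View pics/wr2.png

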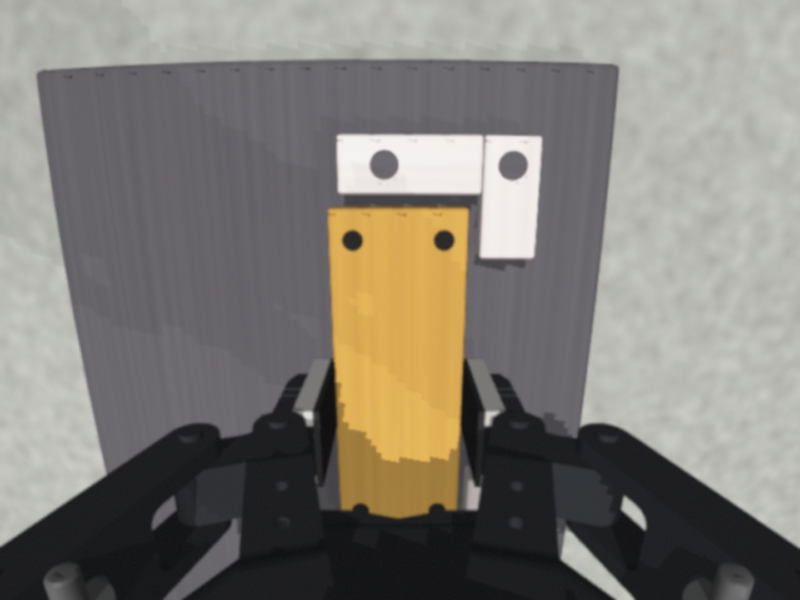

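The wrist picture shows the cover square to the stop. There is about 13 px (4 mm) to the side block at row 200 and about 13 px to the far block at column 475. Now I close the gaps by feel.

```bash
for i in 1 2; do python3 -m pendant '{"translation":[[0.001,0,0],[0.002,0,0],[0.002,0,0]],"twist":[[0,0,0],[0,0,0],[0,0,0]]}' | egrep "ee_pos|force:"; done;  for i in 1 2; do python3 -m pendant '{"translation":[[0,0.001,0],[0,0.0015,0],[0,0.0015,0]],"twist":[[0,0,0],[0,0,0],[0,0,0]]}' | egrep "ee_pos|force:"; done
```

```text
ee_pos: [0.5215, 0.196, 0.0306]
force: [0.4, -0.2, -0.1]
gripper_force: 25.8
ee_pos: [0.5212, 0.1977, 0.0306]
force: [-0.3, -2.7, -0.3]
gripper_force: 25.8
ee_pos: [0.5215, 0.1977, 0.0306]
force: [-4.3, -3.8, 3.6]
gripper_force: 26.3
ee_pos: [0.523, 0.198, 0.0306]
force: [-4.4, -2.0, 3.2]
gripper_force: 26.3
```

```bash
for i in 1 2 3; do python3 -m pendant '{"translation":[[0,0.001,0],[0,0.001,0],[0,0.001,0]],"twist":[[0,0,0],[0,0,0],[0,0,0]]}' | egrep "ee_pos|force:"; done; python3 -m pendant '{"translation":[[0.001,0,0],[0.001,0,0],[0.001,0,0]],"twist":[[0,0,0],[0,0,0],[0,0,0]]}'| egrep "ee_pos|force:"
```

```text
ee_pos: [0.524, 0.1983, 0.0306]
force: [-4.4, -3.7, 3.9]
gripper_force: 26.2
ee_pos: [0.5242, 0.1983, 0.0306]
force: [-7.3, -4.0, 6.3]
gripper_force: 26.5
ee_pos: [0.5243, 0.1983, 0.0306]
force: [-9.5, -4.8, 8.6]
gripper_force: 26.7
ee_pos: [0.5243, 0.1984, 0.0306]
force: [-9.3, -6.9, 9.9]
gripper_force: 26.8
```

```bash
python3 -m pendant '{"translation":[[0,0,0],[0,0,0],[0,0,0],[0,0,0]],"twist":[[0,0,0],[0,0,0],[0,0,0],[0,0,0]]}' 0.39
for d in 5 ; do python3 -m pendant '{"translation":[[0,0.002,0],[0,0.003,0],[0,0.004,0],[0,0.004,0]],"twist":[[0,0,0],[0,0,0],[0,0,0],[0,0,0]]}'| egrep "ee_pos|force:"; done
for d in 5 6 7 ; do python3 -m pendant '{"translation":[[0,0.001,0],[0,0.001,0],[0,0.001,0]],"twist":[[0,0,0],[0,0,0],[0,0,0]]}'| egrep "ee_pos|force:"; done
```

```text
time_s: 8.8
ee_pos: [0.5273, 0.2008, 0.0309]
orientation: [0.625, 0.781, 0.001, 0.0]
force: [-0.2, 0.2, 0.4]
finger_gap: 0.052
gripper_force: 0.0
ee_pos: [0.5299, 0.2011, 0.0305]
force: [-4.1, -0.6, 2.1]
gripper_force: 1.9
ee_pos: [0.53, 0.2012, 0.0305]
force: [-5.2, -1.3, 4.5]
gripper_force: 3.2
ee_pos: [0.5301, 0.2012, 0.0304]
force: [-8.0, -1.0, 5.9]
gripper_force: 4.3
ee_pos: [0.5301, 0.2012, 0.0302]
force: [-10.5, -1.8, 8.5]
gripper_force: 5.4
```

```bash
python3 -m pendant '{"translation":[[0,-0.005,0],[0,-0.010,0],[-0.001,-0.010,0],[-0.001,-0.010,-0.03],[-0.03,-0.010,-0.07],[-0.06,-0.01,-0.11],[-0.06,-0.01,-0.11],[-0.06,-0.01,-0.11]],"twist":[[0,0,0],[0,0,0],[0,0,0],[0,0,0],[0,0,0],[0,0,0],[0,0,0],[0,0,0]]}'
python3 - <<'E'
from h import *
import pickle
st();g=grab_frame("wrist"); save(g,"wr3.png",k=1.25);pickle.dump(g,open("wr3.pkl","wb"))
E
```

```text
time_s: 10.9
ee_pos: [0.5385, 0.1401, 0.1417]
orientation: [0.626, 0.78, 0.001, 0.001]
force: [-0.3, 0.1, -0.7]
finger_gap: 0.0525
gripper_force: 0.0
10.9 [0.5385 0.1401 0.1417] [0.6258 0.78   0.001  0.0011] [-0.3  0.1 -0.7] 0.05248476615643984 0.0
```

View pics/wr3.png

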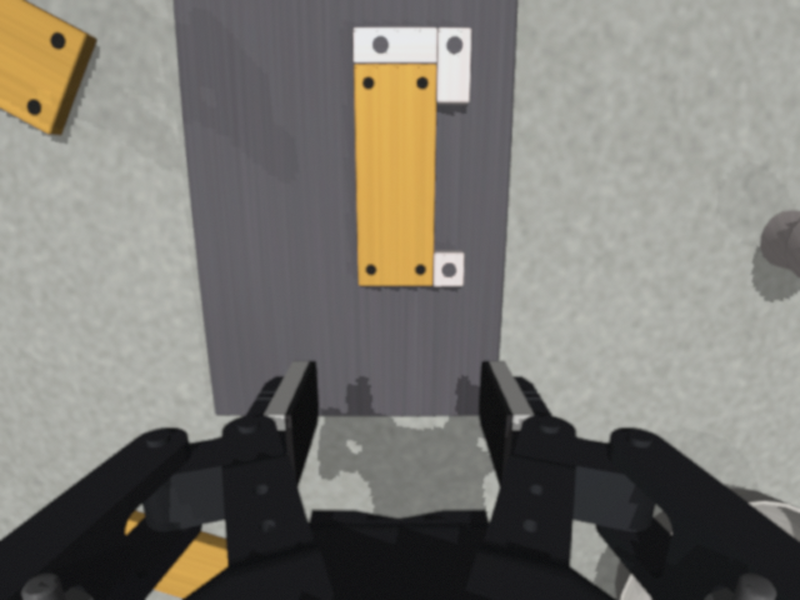

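The cover looks home against both far blocks (column 436) and the side block (row 63). I check the seams numerically.

```bash
python3 - <<'E'
from h import *
import pickle
g=pickle.load(open("wr3.pkl","rb"));F=g["frame"]
for c in(292,312,335): print(c,[tuple(map(int,p)) for p in F[47:55,c]])
for r in (60,75,205,222): print(r,[tuple(map(int,p)) for p in F[r,344:354]])
E
```

```text
292 [(231, 231, 230), (224, 223, 223), (193, 188, 185), (161, 146, 131), (175, 141, 91), (208, 162, 83), (221, 174, 85), (223, 176, 86)]
312 [(231, 230, 229), (222, 220, 220), (193, 187, 183), (167, 149, 129), (184, 148, 92), (211, 166, 84), (221, 173, 84), (222, 174, 85)]
335 [(231, 229, 228), (222, 220, 220), (193, 186, 183), (165, 148, 130), (179, 145, 92), (204, 159, 81), (209, 162, 80), (211, 164, 81)]
60 [(222, 173, 86), (222, 173, 87), (221, 173, 86), (216, 169, 86), (198, 159, 99), (187, 165, 139), (205, 194, 188), (225, 221, 219), (231, 229, 228), (232, 232, 231)]
75 [(221, 174, 85), (220, 173, 85), (219, 172, 84), (206, 162, 83), (183, 149, 99), (179, 163, 147), (210, 202, 198), (228, 224, 223), (232, 230, 228), (233, 232, 230)]
205 [(215, 166, 81), (205, 160, 84), (190, 157, 113), (196, 179, 165), (218, 207, 204), (227, 221, 220), (231, 225, 224), (232, 226, 225), (230, 224, 223), (229, 222, 221)]
222 [(212, 164, 81), (193, 151, 84), (177, 152, 124), (197, 185, 178), (222, 215, 212), (229, 223, 222), (231, 225, 224), (231, 224, 223), (229, 223, 222), (228, 221, 220)]
```

Seams are tight and parallel on both faces, so the cover is home. Now regrasp and lift.

```bash
python3 -m pendant '{"translation":[[0.03,-0.001,0.03],[0.0606,-0.001,0.06],[0.0606,-0.001,0.09],[0.0606,-0.001,0.105],[0.0606,-0.001,0.111],[0.0606,-0.001,0.111],[0.0606,-0.001,0.111]],"twist":[[0,0,0],[0,0,0],[0,0,0],[0,0,0],[0,0,0],[0,0,0],[0,0,0]]}'
python3 -m pendant '{"translation":[[0,0,0],[0,0,0],[0,0,0],[0,0,0],[0,0,0]],"twist":[[0,0,0],[0,0,0],[0,0,0],[0,0,0],[0,0,0]]}' 0.7 40
python3 -m pendant '{"translation":[[0,0,-0.005],[0,0,-0.02],[0,0,-0.05],[0,0,-0.10],[0,0,-0.15],[0,0,-0.17],[0,0,-0.17],[0,0,-0.17]],"twist":[[0,0,0],[0,0,0],[0,0,0],[0,0,0],[0,0,0],[0,0,0],[0,0,0],[0,0,0]]}'
```

```text
time_s: 11.65
ee_pos: [0.5234, 0.1999, 0.0301]
orientation: [0.625, 0.781, 0.0, 0.0]
force: [-0.3, -0.7, 0.1]
finger_gap: 0.0521
gripper_force: 0.0
time_s: 12.15
ee_pos: [0.5238, 0.1998, 0.0305]
orientation: [0.625, 0.781, 0.0, 0.001]
force: [-0.0, -0.9, 6.2]
finger_gap: 0.0385
gripper_force: 41.0
time_s: 12.95
ee_pos: [0.5224, 0.1994, 0.1996]
orientation: [0.625, 0.781, -0.0, 0.0]
force: [0.4, -0.9, -2.5]
finger_gap: 0.0385
gripper_force: 41.0
```

```bash
python3 -m pendant '{"translation":[[-0.04,-0.008,0],[-0.08,-0.017,0],[-0.12,-0.025,0],[-0.16,-0.033,0],[-0.20,-0.042,0],[-0.24,-0.05,0],[-0.27,-0.0565,0],[-0.27,-0.0565,0]],"twist":[[0,0,0.1],[0,0,0.2],[0,0,0.3],[0,0,0.4],[0,0,0.5],[0,0,0.52],[0,0,0.52],[0,0,0.52]]}'
python3 - <<'E'
from h import *
o=st();R=Ro.from_quat(o["orientation"]).as_matrix();print(R.T@(np.array([.53,-.355,.2])-o["ee_pos"]))
E
```

```text
time_s: 13.75
ee_pos: [0.5252, -0.0816, 0.1972]
orientation: [0.807, 0.591, -0.003, -0.001]
force: [0.1, -0.4, -2.3]
finger_gap: 0.0389
gripper_force: 41.0
13.75 [ 0.5252 -0.0816  0.1972] [ 8.069e-01  5.907e-01 -2.500e-03 -8.000e-04] [ 0.1 -0.4 -2.3] 0.038924771803595756 40.97143828868866
[-0.25919643  0.08711422 -0.00235895]
```

```bash
python3 -m pendant '{"translation":[[-0.04,0.013,0],[-0.08,0.027,0],[-0.12,0.04,0],[-0.16,0.054,0],[-0.20,0.067,0],[-0.24,0.081,0],[-0.26,0.087,0],[-0.26,0.087,0]],"twist":[[0,0,0],[0,0,0],[0,0,0],[0,0,0],[0,0,0],[0,0,0],[0,0,0],[0,0,0]]}'
python3 -m pendant '{"translation":[[0,0,0],[0,0,0]],"twist":[[0,0,0],[0,0,0]]}' | tail -1
python3 - <<'E'
from h import *
import pickle
st();g=grab_frame("wrist"); save(g,"wr4.png",k=1.25);pickle.dump(g,open("wr4.pkl","wb"))
E
```

```text
time_s: 14.55
ee_pos: [0.5315, -0.3535, 0.1968]
orientation: [0.806, 0.592, -0.001, -0.001]
force: [-1.6, 0.2, -2.1]
finger_gap: 0.0385
gripper_force: 41.0
gripper_force: 41.0
14.75 [ 0.5338 -0.3473  0.1986] [ 8.036e-01  5.951e-01  1.000e-04 -1.400e-03] [-0.4 -0.  -2. ] 0.03841155376057668 40.98776936531067
```

View pics/wr4.png

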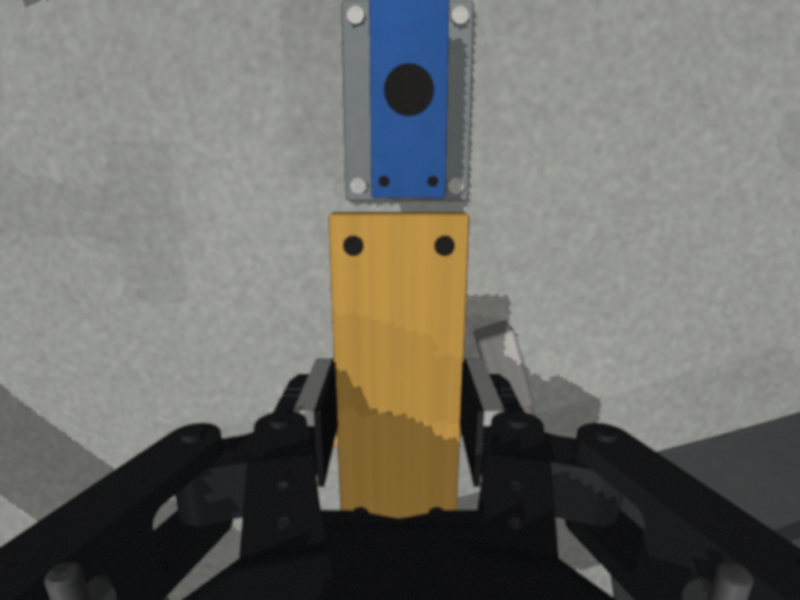

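The wrist picture shows the flange with near corners at (372,197) and (446,197) and the port at (409,90). The held cover's front corners are at (330,213) and (468,213). I measure both with the same camera.

```bash
python3 - <<'E'
from h import *
import pickle
g=pickle.load(open("wr4.pkl","rb"));o=st();T=np.array(o["ee_pos"]);R=Ro.from_quat(o["orientation"]).as_matrix()
w=lambda u,v,z:R.T@(px2w(g,u/1.25,v/1.25,z)-T)   # tool frame
hsv=cv2.cvtColor(g["frame"],cv2.COLOR_RGB2HSV)
def edges(m,rows,z,c0=0):
    A=[];B=[]
    for r in rows:
        x=np.where(m[r]>0)[0]; A.append(w(x.min()*1.25-.6,r*1.25,z)[:2]);B.append(w(x.max()*1.25+.6,r*1.25,z)[:2])
    A=np.array(A);B=np.array(B); pa=np.polyfit(A[:,0],A[:,1],1);pb=np.polyfit(B[:,0],B[:,1],1)
    print("slopes deg",np.degrees(np.arctan([pa[0],pb[0]])),"width",(B-A).mean(0),"mid",((A+B)/2).mean(0)); return pa,pb
mb=cv2.inRange(hsv,(100,120,40),(130,255,255));pf=edges(mb,range(4,150,4),.062)
zt=T[2]-.0105
my=cv2.inRange(hsv,(10,100,60),(30,255,255));my[:168]=0;pc=edges(my,range(176,280,4),zt)
col=np.where(mb[:,310:345].mean(1)>127)[0].max();print("flange near edge",w(409,(col+.5)*1.25,.062),"port",w(409,90,.062))
col=np.where(my[:,300:335].mean(1)>127)[0].min();print("cover front edge",w(399,(col-.5)*1.25,zt))
m=np.mean(pf,0);print("flange midline y at x",m, "cover",np.mean(pc,0)); print("depth flange",px2w(g,400/1.25,150/1.25)[2],"cover",px2w(g,400/1.25,280/1.25)[2])
E
```

```text
14.8 [ 0.534  -0.3475  0.199 ] [ 8.036e-01  5.952e-01  1.000e-04 -1.000e-03] [-0.  -0.3 -1.8] 0.03882784325056527 40.987674593925476
slopes deg [ 0.08928008 -0.04608093] width [1.67798442e-05 3.92174031e-02] mid [0.1046537  0.00539278]
slopes deg [ 0.00730693 -0.17646925] width [-1.06153943e-05  3.92629986e-02] mid [0.03613595 0.00016763]
flange near edge [0.05320323 0.00591559 0.1371028 ] port [0.10750864 0.00568511 0.1371737 ]
cover front edge [0.05662832 0.00039056 0.01057304]
flange midline y at x [0.00037698 0.00535334] cover [-0.00147622  0.00022097]
depth flange 0.06229160367813413 cover 0.1880641866129355
```

```bash
python3 -m pendant '{"translation":[[0.04,0.002,0],[0.08,0.004,0],[0.1062,0.0052,0],[0.1062,0.0052,0.04],[0.1062,0.0052,0.08],[0.1062,0.0052,0.10],[0.1062,0.0052,0.10],[0.1062,0.0052,0.10]],"twist":[[0,0,0],[0,0,0],[0,0,0],[0,0,0],[0,0,0],[0,0,0],[0,0,0],[0,0,0]]}'
python3 -m pendant '{"translation":[[0,0,0],[0,0,0],[0,0,0],[0,0,0]],"twist":[[0,0,0],[0,0,0],[0,0,0],[0,0,0]]}'
python3 - <<'E'
from h import *
import pickle
o=st();R=Ro.from_quat(o["orientation"]).as_matrix();print(np.array([.5340,-.3475,.199])+R@[.1062,.0052,.1],np.degrees(np.arctan2(R[1,1],R[0,1])))
g=grab_frame("wrist"); save(g,"wr5.png",k=1.25)
E
```

```text
time_s: 15.6
ee_pos: [0.5705, -0.2488, 0.1003]
orientation: [0.804, 0.595, 0.0, 0.0]
force: [0.0, 0.7, -0.9]
finger_gap: 0.0385
gripper_force: 41.0
time_s: 16.0
ee_pos: [0.5702, -0.2502, 0.1005]
orientation: [0.805, 0.594, 0.0, 0.001]
force: [-0.1, 0.2, -2.4]
finger_gap: 0.0387
gripper_force: 41.0
16.0 [ 0.5702 -0.2502  0.1005] [8.045e-01 5.939e-01 2.000e-04 6.000e-04] [-0.1  0.2 -2.4] 0.038704643756526054 41.01926028728485
[ 0.57035662 -0.24760967  0.09897201] -17.130302038634184
```

View pics/wr5.png

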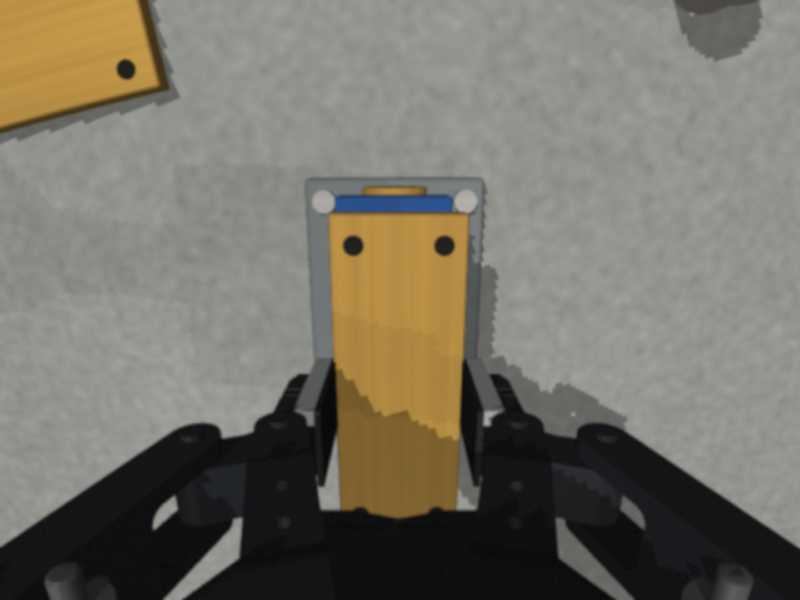

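The wrist picture shows the flange's far edge (blue, row 197, columns 335 to 453) just beyond the cover's front edge (row 213, columns 330 to 468). I compute the remaining offset.

```bash
cat > m.py <<'E'
from h import *
o=st();T=np.array(o["ee_pos"]);R=Ro.from_quat(o["orientation"]).as_matrix()
g=grab_frame("wrist")
w=lambda u,v,z:(R.T@(px2w(g,u,v,z)-T))[:2].round(4)
hsv=cv2.cvtColor(g["frame"],cv2.COLOR_RGB2HSV)
mb=cv2.inRange(hsv,(100,120,40),(130,255,255));mb[:,:240]=0;mb[:,390:]=0;my=cv2.inRange(hsv,(10,100,60),(30,255,255))
zt=T[2]-.0105
for n,m,z,rows in(("flange",mb,.062,range(159,168,2)),("cover",my,zt,range(174,215,4))):
    sel=m[:,295:340].mean(1)>127; rr=np.where(sel)[0]; rr=rr[rr>152]
    L=[];
    for r in rows:
        x=np.where(m[r]>0)[0]; x=x[(x>240)&(x<400)]
        if len(x)>50: L.append((w(x.min()-.5,r,z)+w(x.max()+.5,r,z))/2); wd=w(x.max()+.5,r,z)-w(x.min()-.5,r,z)
    print(n,"front",w(318,rr.min()-.5,z) if len(rr) else None,"mid",np.mean(L,0) if L else None,"width",wd if L else None)
    for c in (285,345):
        q=np.where(m[:,c]>0)[0];q=q[q>152]; print("  end at col",c,w(c,q.min()-.5,z) if len(q) else None)
E
python3 m.py
```

```text
16.05 [ 0.5701 -0.2501  0.1003] [8.045e-01 5.939e-01 1.000e-04 4.000e-04] [ 0.2 -1.  -1.7] 0.03895130794884098 41.01947486400604
flange front [0.0594 0.0002] mid [ 0.05675 -0.0011 ] width [0.     0.0392]
  end at col 285 [ 0.0594 -0.0137]
  end at col 345 [0.0594 0.0115]
cover front [0.0624 0.0002] mid [0.04788636 0.00040455] width [-0.0001  0.0397]
  end at col 285 [ 0.0565 -0.0114]
  end at col 345 [0.0565 0.0096]
```

```bash
python3 -m pendant '{"translation":[[0.0027,-0.001,0],[0.0027,-0.001,0.006],[0.0027,-0.001,0.012],[0.0027,-0.001,0.015],[0.0027,-0.001,0.015],[0.0027,-0.001,0.015]],"twist":[[0,0,0],[0,0,0],[0,0,0],[0,0,0],[0,0,0],[0,0,0]]}'
python3 m.py; for i in 1 2; do python3 -m pendant '{"translation":[[0,0,0.0005],[0,0,0.001],[0,0,0.001]],"twist":[[0,0,0],[0,0,0],[0,0,0]]}' | egrep "ee_pos|force:"; done
```

```text
time_s: 16.7
ee_pos: [0.5697, -0.2471, 0.0845]
orientation: [0.804, 0.594, -0.0, -0.0]
force: [0.0, -0.5, -1.8]
finger_gap: 0.0386
gripper_force: 41.0
16.7 [ 0.5697 -0.2471  0.0845] [ 8.045e-01  5.940e-01 -1.000e-04 -1.000e-04] [ 0.  -0.5 -1.8] 0.03861750627830213 41.007184982299805
flange front [0.0566 0.0002] mid [0.05645 0.00015] width [-0.0001  0.0377]
  end at col 285 [ 0.0566 -0.0124]
  end at col 345 [0.0566 0.0104]
cover front [0.061  0.0002] mid [0.04790909 0.0004    ] width [0.     0.0397]
  end at col 285 [ 0.0566 -0.0114]
  end at col 345 [0.0604 0.0096]
ee_pos: [0.5698, -0.2471, 0.0838]
force: [-0.5, -0.8, -2.0]
gripper_force: 41.0
ee_pos: [0.5697, -0.247, 0.0827]
force: [-0.5, 0.0, -1.4]
gripper_force: 41.0
```

Aligned to within about 0.3 mm. Lowering to contact.

```bash
for i in 1 2 3 4; do python3 -m pendant '{"translation":[[0,0,0.0004],[0,0,0.0007],[0,0,0.0007]],"twist":[[0,0,0],[0,0,0],[0,0,0]]}' | egrep "ee_pos|force:"; done
```

```text
ee_pos: [0.5697, -0.247, 0.082]
force: [-1.0, 0.4, -1.8]
gripper_force: 41.0
ee_pos: [0.5697, -0.247, 0.0813]
force: [0.6, 0.7, -1.6]
gripper_force: 41.0
ee_pos: [0.5698, -0.247, 0.0807]
force: [0.6, 1.0, -2.0]
gripper_force: 41.0
ee_pos: [0.5698, -0.247, 0.0806]
force: [-2.5, 1.0, 5.3]
gripper_force: 41.8
```

```bash
python3 -m pendant '{"translation":[[0,0,0],[0,0,0],[0,0,0],[0,0,0],[0,0,0]],"twist":[[0,0,0],[0,0,0],[0,0,0],[0,0,0],[0,0,0]]}' 0.3
python3 -m pendant '{"translation":[[0,0,-0.01],[0,0,-0.03],[0,0,-0.07],[-0.04,0,-0.11],[-0.08,0,-0.15],[-0.10,0,-0.17],[-0.10,0,-0.17],[-0.10,0,-0.17]],"twist":[[0,0,0],[0,0,0],[0,0,0],[0,0,0],[0,0,0],[0,0,0],[0,0,0],[0,0,0]]}'
python3 -m pendant '{"translation":[[0,0,0],[0,0,0],[0,0,0]],"twist":[[0,0,0],[0,0,0],[0,0,0]]}' >/dev/null
python3 - <<'E'
from h import *
import pickle
o=st()
t0=pickle.load(open("top0.pkl","rb"))["frame"].astype(int)
g=grab_frame("wrist");hsv=cv2.cvtColor(g["frame"],cv2.COLOR_RGB2HSV)
m=cv2.inRange(hsv,(10,100,60),(30,255,255));m=cv2.morphologyEx(m,cv2.MORPH_CLOSE,np.ones((9,9)))
for q in cv2.findContours(m,0,2)[0]:
    if cv2.contourArea(q)<1500: continue
    b=cv2.boxPoints(cv2.minAreaRect(q)); P=np.array([px2w(g,*p,.07)[:2] for p in b]);e=P[1]-P[0];f=P[2]-P[1];l=e if e@e>f@f else f;l=l*np.sign(l[1])
    c=cv2.minAreaRect(q)[0]; print(P.mean(0),np.linalg.norm(e),np.linalg.norm(f),"yaw",np.degrees(np.arctan2(-l[0],l[1])),"z",px2w(g,*c)[2])
t=grab_frame("top")["frame"].astype(int)
hs=cv2.cvtColor(t.astype(np.uint8),cv2.COLOR_RGB2HSV);mb=cv2.inRange(hs,(100,120,60),(130,255,255))[200:250,360:440]
print("blue px top",(mb>0).sum())
for n,(u,v,r) in dict(a=(200,163,14),b=(353,159,14),bowl=(294,143,36),ham=(488,265,30)).items():
    print(n,np.abs(t-t0)[v-r:v+r,u-r:u+r].mean().round(2))
E
```

```text
time_s: 19.05
ee_pos: [0.5698, -0.247, 0.0799]
orientation: [0.804, 0.594, 0.0, -0.0]
force: [-0.2, 0.2, -0.7]
finger_gap: 0.0598
gripper_force: 0.0
time_s: 19.85
ee_pos: [0.5402, -0.3432, 0.2512]
orientation: [0.805, 0.593, 0.0, 0.001]
force: [-0.3, 0.1, 0.0]
finger_gap: 0.0598
gripper_force: 0.0
20.15 [ 0.5405 -0.3412  0.249 ] [ 8.039e-01  5.948e-01 -2.000e-04 -9.000e-04] [ 0.5 -0.3  0. ] 0.05972675214468875 0.0
[ 0.50608284 -0.418673  ] 0.1267199321334791 0.021346136432572764 yaw -89.06126743364881 z 0.02543189817385838
[ 0.57076044 -0.24636666] 0.1092990919620037 0.0392394740455656 yaw -17.842029735598267 z 0.0702847575367519
blue px top 57
a 12.37
b 12.8
bowl 11.69
ham 65.07
```

```bash
python3 -c "
from rig import *
print(close_job())"
```

```text
the job is handed in; nothing more can be done
None
```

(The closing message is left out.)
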